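Level the slab roller by clicking its plain-end thumbwheel

TASK

The slab roller is out of level: the star-shaped thumbwheel on top of its plain end (the end without the four-armed crank) is set too low. With a fingertip, lightly flick the edge of that wheel anticlockwise (seen from above), without gripping it, by exactly the clicks it takes for the raised bar on it to point the same way as the bar on the crank-end wheel; do not run past that click. Leave the crank-end wheel, the crank and the tools and pots where they are, and finish with the hand clear.

Things in the scene. Friction and masses are not known exactly. Their poses are not given: they have to be found in the camera images.
- slab_roller: tabletop slab roller, fixed: bed 460 x 300 mm (top 70 mm up), a 60 mm steel roller across it, a post at each end. Origin on the table under mid-bed; x feed direction, y along the roller from plain end to crank end. Posts at x = 0, y = +185 mm (crank end) and -185 mm (plain end), caps 60 x 44 mm (x, y), 165 mm up; on each a click housing 62 mm across, then a thumbwheel 183 to 201 mm up
- plain_wheel (a joint): thumbwheel to turn (plain end): upright axis, hub 54 mm across, six teeth 11 mm wide, 60 deg apart, reaching 50 mm from the axis, open gaps between. Rad, anticlockwise from above; 0: bar along the roller's +x. Clicks at 0, 1.047, 2.094, 3.142, 4.189, 5.236, held by about 4 to 6 N at a tooth; past half way it snaps on, before it falls back; it does not coast. Starts at click 0 or 1
- crank_wheel (a joint): the same wheel at the crank end, already set, to be left alone: same zero, direction and clicks, so both bars point the same way when the values are equal. It starts at 3.142, 4.189 or 5.236. At every click a tooth points along the slab roller's +x, so the wheel's outermost side (away from the machine) is midway between two teeth. Stops lie 27 deg beyond the first and last click
- plain_hub (a point): on the axis of the plain-end wheel, level with the flat top of its teeth, 201 mm above the table; a nut stands 9 mm and the bar 5 mm above this. Outside the post's cap and below the wheel all is free down to the frame, 62 mm up, but for a 12 mm plunger barrel on the housing's +x side (to x = 53 mm, 167 to 179 mm up)
- plain_bar_tip (a point): on the top of the plain-end wheel at the outer end of its raised aluminium bar (42 x 10 mm, 5 mm high, lying on one tooth from the hub to its tip), 48.5 mm from the axis
- crank_hub (a point): the same point as plain_hub, on the crank-end wheel
- crank_bar_tip (a point): the same point as plain_bar_tip, on the crank-end wheel
- crank_knob (a point): centre of one of the four black ball knobs (24 mm) of the crank on the roller's shaft; the arms reach 92 mm from the roller's axis, which is about 105 mm above the table; the crank stands 258 mm from mid-machine, at the +y end
- guide_strip: loose wooden thickness strip 200 x 28 x 8 mm lying on the bed, origin at the centre of its underside
- loop_tool: loose trimming tool, wooden handle 14 mm thick with a wire loop, 165 mm long, lying on the bed, origin about the middle of its underside
- wood_rib: loose flat wooden rib 85 x 50 x 6 mm lying on the bed, origin at the centre of its underside
- bisque_cup: loose pinkish bisque cup, 76 mm across and 85 mm high, on the table by the plain end, origin at the centre of its underside
- glaze_jar: loose clear jar with a white cap, 68 mm across and 85 mm high, on the table by the plain end, origin at the centre of its underside
- jug: loose teal plastic jug with a handle, 150 mm across and 115 mm high, origin at the centre of its underside
- steel_bowl: loose steel bowl, 190 mm across and 70 mm high, origin at the centre of its underside

How it is judged:
By the outcome, as a careful person would: the job done as asked, in the order asked, and still so for the second after the job is handed in, with the robot touching nothing.
It also fails if it takes over 56 s, if anything falls off the work surface, if the arm or the gripper's body presses on something with over 40 N, if the wrist force passes 120 N, or if a joint passes its speed limit or range.

ROBOT

A 6-joint arm with a two-finger parallel gripper is mounted at the origin on the work surface. World frame = base frame: x ahead of the robot, y to its left, z up, the work surface at z = 0. Lengths are in m, angles in degrees, forces in N, time in s.
With the tool pointing down it reaches from about 0.275 to 0.875 m from the base axis. Payload 12.5 kg.
Tool frame: the origin (TCP) lies midway between the tips of the shut fingers; the grasp point (between the pads) lies 19 mm behind it; z points along the fingers, x is the direction in which the jaws open and shut, and the axes are right-handed (so a half turn about z gives the same grasp; the last joint's range is limited). The gripper opens to 85 mm and grips with 20 to 120 N. Pads are 22 mm wide; open, the fingers measure 114 mm over their backs; the gripper's body (76 mm by 85 mm) begins 54 mm behind the grasp point. The pads swing forward as they close: fully open they stand 13 mm farther back than shut.
Start: joints at [-78.701, 20.094, 94.641, -0, 65.266, -4.847], TCP at [0.153, -0.528, 0.231] pointing down, gripper open.
Joint ranges: [-157.81, 157.81], [-45, 120.19], [0.68, 151.7], [-89.99, 269.99], [4.06, 180], [-164.3, 164.3]. Speed limits (degrees/s): [127.2, 127.2, 159.86, 180, 180, 180].

INTERFACE

Orientations are given as a 3x3 rotation matrix whose columns are the frame's x, y, z axes.
In Python, from workcell import bot gives the robot as it stands.
- The arm moves only by the tool arm_command, never from a script. Its argument "motion" is a list of rows, each a list of 4 numbers: the shift along the tool's x, y, z normalised to -1 to 1, where 1 is 100 cm, then the turn about the tool's z normalised to -1 to 1, where 1 is 90 degrees. In form: [[x, y, z, spin], ...]. A call has 1 to 10 rows; each row is the pose to reach, as a shift and turn from the pose commanded when the call began, along the tool's axes at that moment; what a row does not reach only later rows make up. A row lasts 1/8 s, in which the tool goes at most 62.5 mm and 10.7 degrees, less where a joint would pass 70% of its speed; a pose out of reach is approached as far as the arm can. A call with a number of a shift or a turn outside -1 to 1 is refused whole. A call with a gripper value outside its range is refused whole. "fingers" is the gripper's target within -1 to 1 (fully open at 1, half-way at 0, shut at -1), set as the call begins (left out, the last holds). The fingers move at their own pace and stop on an object; the grip force is fixed at half the most. Time passes only in rows, so rows that repeat a pose let the fingers close. It gives the time, the measured TCP pose, the force and the opening at its end, in the units of the state.
- bot.read_state(): the state, without advancing time (a new reading comes with each control period).
- bot.get_image(name): name is "scene" or "side" or "wrist"; returns the picture (384x512x3 uint8, blue, green, red); there is no depth.
- bot.camera_params(name): a dict with "intrinsics" (3x3 intrinsics, pixels), "world_to_cam" (4x4, takes a point from world to camera coordinates); the wrist camera has in their place "T_tool_cam" (4x4, takes a point from camera to tool coordinates, whose origin is the TCP and whose axes are the tool frame's). Camera axes: x right, y up, looking along -z (the intrinsics and any distortion apply to the point x, -y, -z); pixel columns grow to the right and rows downward; lengths in m; the calibration is good to about 2 mm. A picture is of the moment at which its call begins: read the wrist's pose just before it. camera_params takes no time and is no camera call.
- bot.job_done(): hands the job in, once; it reports no verdict.
Trained networks look in the newest picture that a camera, given by its name, has taken for a name from the list of things; names that differ only in an ending like _2 or _b are one class to them, and where a whole thing is asked for, a point or a joint stands for the part that bears it (a point fixed in the world has none). Each returns a list of dicts, best first, with "conf" (0 to 1); they miss things now and then, are a little off and sometimes report something else, mostly with a low value. They report only what shows in the picture. A call takes as long as a camera call.
- bot.recognise(camera, thing): "box" ([left, top, right, bottom] in pixels, round what is visible of it).
The state is a dict: "time_s": time; "qpos": joint angles; "joint_velocities": joint speeds; "tau": joint torques, N m; "eef_pos": TCP position; "orientation": TCP orientation; "wrist_force": force on the tool from outside, world axes, zero at the start; "ft_torque": the same for the moment, N m; "opening": finger opening in m.
Only numpy, scipy, OpenCV 4.12 (cv2) and the standard library are available. Lean on these libraries where they do the work, as an engineer would, in place of code of your own. Each camera call takes 0.05 s, during which the arm holds its last target. There are 200 camera calls.

## Working session

There is one attempt and no reset: what is moved stays moved. The work goes in short steps, Python scripts to look and compute and a tool call to move; the robot and the scene stay as the last step left them, time stands still between calls to the robot, and variables do not carry over. Pictures are saved under pics/ and viewed, about 8 in all and at most 12, crops included, and the job is handed in when it is done.

Besides the shell and the picture viewer there is one more tool, called after "Call:" as a command line: name --pt "numbers of a row" for each row, then --argument value for the rest. arm_command: Moves the arm, as the interface text tells. Scaled input: -1 to 1 covers 100 cm each way for a shift and 90 degrees each way for a turn. Its arguments: {"type":"object","properties":{"motion":{"type":"array"},"fingers":{"type":"number"}},"required":["motion"]}

```bash
mkdir -p pics; python3 - <<'E'
from workcell import bot
import cv2, numpy as np
s=bot.read_state();print(s['time_s'],s['eef_pos'],np.round(s['orientation'],3).tolist(),s['opening'])
ims=[]
for c in ['scene','side','wrist']:
    im=bot.get_image(c); cv2.imwrite(f'pics/{c}0.png',im); p=bot.camera_params(c)
    print(c,{k:np.round(v,4).tolist() for k,v in p.items()})
    for t in ['plain_hub','plain_bar_tip','crank_hub','crank_bar_tip','crank_knob','slab_roller','plain_wheel']:
        r=bot.recognise(c,t); print(t,[(np.round(q['box']).tolist(),round(q['conf'],2)) for q in r[:3]])
E
```

```text
0.0 [ 0.15290005 -0.52795469  0.23074393] [[0.278, -0.961, -0.0], [-0.961, -0.278, 0.001], [-0.001, -0.0, -1.0]] 0.08540315052850911
scene {'intrinsics': [[378.1859, 0.0, 256.643], [0.0, 378.1859, 194.2422], [0.0, 0.0, 1.0]], 'world_to_cam': [[-0.5975, 0.8019, 0.0035, 0.3396], [-0.4167, -0.3143, 0.853, 0.1009], [0.6851, 0.5082, 0.5219, -1.6673], [0.0, 0.0, 0.0, 1.0]]}
plain_hub [([265.0, 168.0, 293.0, 185.0], 0.74)]
plain_bar_tip [([263.0, 166.0, 295.0, 189.0], 0.65)]
crank_hub [([358.0, 212.0, 397.0, 239.0], 0.83)]
crank_bar_tip [([268.0, 170.0, 293.0, 184.0], 0.34)]
crank_knob [([279.0, 194.0, 415.0, 296.0], 0.71)]
slab_roller [([229.0, 167.0, 415.0, 316.0], 0.83)]
plain_wheel [([267.0, 166.0, 293.0, 185.0], 0.53)]
side {'intrinsics': [[397.9764, 0.0, 253.9262], [0.0, 397.9764, 186.0607], [0.0, 0.0, 1.0]], 'world_to_cam': [[-0.97, -0.2424, -0.0205, 0.591], [0.1276, -0.5787, 0.8055, -0.1932], [-0.2071, 0.7787, 0.5923, -1.1527], [0.0, 0.0, 0.0, 1.0]]}
plain_hub [([280.0, 173.0, 313.0, 204.0], 0.86), ([216.0, 259.0, 263.0, 297.0], 0.63), ([247.0, 121.0, 288.0, 162.0], 0.34)]
plain_bar_tip [([282.0, 171.0, 315.0, 205.0], 0.93)]
crank_hub [([219.0, 257.0, 262.0, 298.0], 0.81)]
crank_bar_tip [([222.0, 257.0, 258.0, 296.0], 0.56)]
crank_knob [([192.0, 206.0, 301.0, 358.0], 0.66), ([220.0, 256.0, 258.0, 298.0], 0.57)]
slab_roller [([165.0, 172.0, 372.0, 360.0], 0.84), ([281.0, 171.0, 312.0, 203.0], 0.27)]
plain_wheel [([283.0, 170.0, 313.0, 205.0], 0.68), ([264.0, 184.0, 285.0, 215.0], 0.33)]
wrist {'intrinsics': [[330.1232, 0.0, 253.6782], [0.0, 330.1232, 190.8206], [0.0, 0.0, 1.0]], 'T_tool_cam': [[1.0, -0.0008, -0.0012, -0.0004], [-0.0012, -0.9464, -0.3231, -0.0831], [-0.0009, 0.3231, -0.9464, -0.143], [0.0, 0.0, 0.0, 1.0]]}
plain_hub []
plain_bar_tip []
crank_hub []
crank_bar_tip []
crank_knob []
slab_roller []
plain_wheel []
```

View pics/scene0.png

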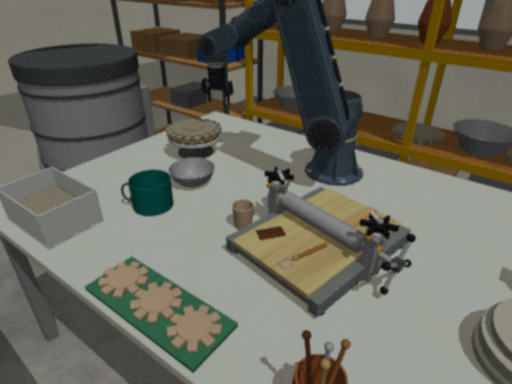

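View pics/side0.png

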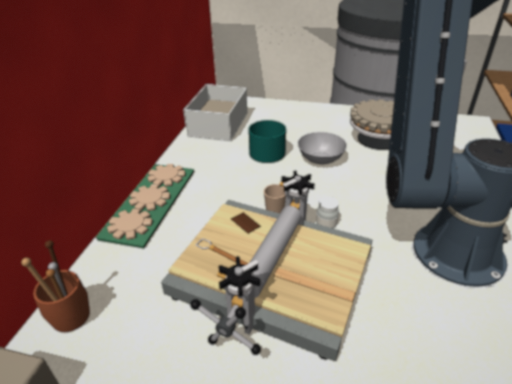

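View pics/wrist0.png

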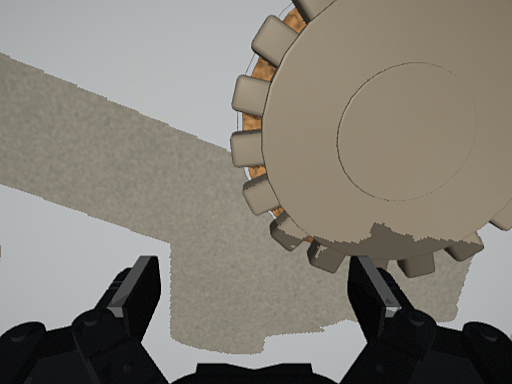

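The three views show the roller with its plain wheel at about scene (279,176) / side (297,188), and the crank wheel at scene (378,226) / side (240,277). The wrist camera shows only an unrelated tray of cookie-like shapes. Next I locate both hubs.

```bash
cat > h.py <<'E'
import numpy as np, cv2
from workcell import bot
def cam(name):
    p=bot.camera_params(name)
    if name=='wrist':
        s=bot.read_state(); T=np.eye(4); T[:3,:3]=s['orientation']; T[:3,3]=s['eef_pos']
        M=np.linalg.inv(T@np.array(p['T_tool_cam']))
    else: M=np.array(p['world_to_cam'])
    return np.array(p['intrinsics']),M
def onz(K,M,uv,z):
    d=np.linalg.inv(K)@[uv[0],uv[1],1]; d=M[:3,:3].T@(d*[1,-1,-1]); o=-M[:3,:3].T@M[:3,3]
    return o+d*(z-o[2])/d[2]
def proj(K,M,P):
    c=(M[:3,:3]@np.atleast_2d(P).T).T+M[:3,3]; c=c*[1,-1,-1]; q=(K@c.T).T; return q[:,:2]/q[:,2:]
E
python3 - <<'E'
from h import *
for c,a,b in [('scene',(279.5,176.5),(377.5,226)),('side',(297,188),(240,277))]:
    K,M=cam(c); A=onz(K,M,a,.197);B=onz(K,M,b,.197);d=B-A
    print(c,A.round(3),B.round(3),np.linalg.norm(d).round(3),np.degrees(np.arctan2(d[1],d[0])))
for c,box in [('scene',(225,150,425,300)),('side',(185,160,325,370))]:
    im=cv2.imread(f'pics/{c}0.png'); 
    K,M=cam(c)
E
python3 - <<'E'
import cv2,numpy as np
s=cv2.imread('pics/scene0.png');d=cv2.imread('pics/side0.png')
t=[cv2.resize(i[y-30:y+30,x-40:x+40],(400,300),interpolation=2) for i,x,y in[(s,279,177),(s,378,226),(d,297,188),(d,240,277)]]
cv2.imwrite('pics/crop.png',cv2.convertScaleAbs(np.vstack([np.hstack(t[:2]),np.hstack(t[2:])]),alpha=1.6))
E
```

```text
scene [0.486 0.03  0.197] [0.555 0.384 0.197] 0.361 78.93627431425972
side [0.47  0.053 0.197] [0.538 0.392 0.197] 0.345 78.68868850520069
```

View pics/crop.png

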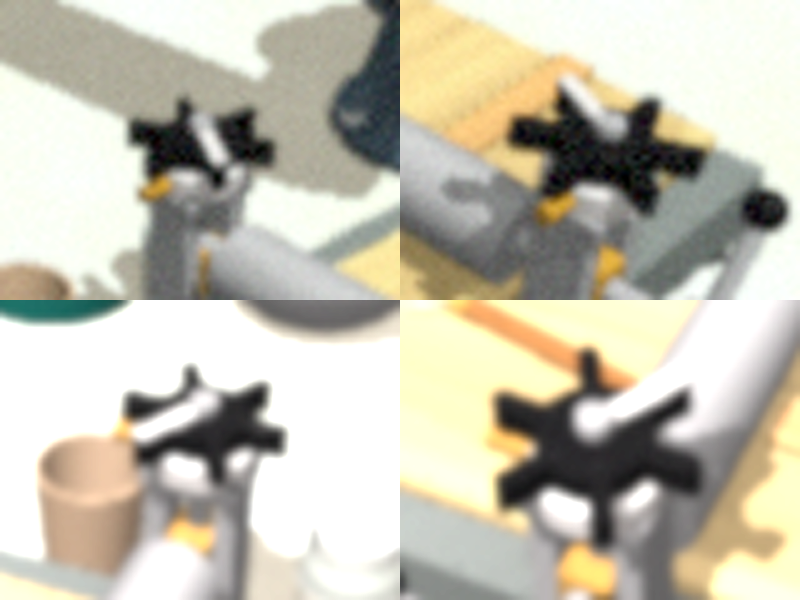

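```bash
python3 - <<'E'
from h import *
pts={'side':[(298,179),(283.4,185.6),(238.4,270.4),(257,266)],'scene':[None,None,(380.4,221),(371,212)]}
from scipy.optimize import least_squares
for c in pts:
    K,M=cam(c); 
    P=[None if p is None else onz(K,M,p,z) for p,z in zip(pts[c],(.21,.206,.21,.206))]
    for i in(0,2):
        if P[i] is None: continue
        d=P[i+1]-P[i]; print(c,P[i].round(3),np.hypot(*d[:2]).round(3),'rel angle',(np.degrees(np.arctan2(d[1],d[0]))+11.2)%360)
K,M=cam('scene')
for th in(0,60):
    for H in ([.476,.035],[.465,.025]):
        a=np.radians(th-11.2); print(th,[(5*(q-[239,147])).round() for q in proj(K,M,[[*H,.21],[H[0]+.0485*np.cos(a),H[1]+.0485*np.sin(a),.206]])])
for c in ('scene','side'):
    for t in ['bisque_cup','glaze_jar']:
        r=bot.recognise(c,t); print(c,t,[(np.round(q['box']).tolist(),round(q['conf'],2)) for q in r[:2]])
E
```

```text
side [0.472 0.029 0.21 ] 0.048 rel angle 55.41572328650892
side [0.542 0.386 0.21 ] 0.042 rel angle 226.40243162965172
scene [0.548 0.386 0.21 ] 0.049 rel angle 241.58269481824152
0 [array([219., 126.]), array([165., 156.])]
0 [array([215., 115.]), array([161., 145.])]
60 [array([219., 126.]), array([240., 168.])]
60 [array([215., 115.]), array([236., 156.])]
scene bisque_cup [([236.0, 199.0, 252.0, 227.0], 0.89)]
scene glaze_jar [([361.0, 211.0, 399.0, 240.0], 0.36)]
side bisque_cup [([263.0, 184.0, 285.0, 213.0], 0.72)]
side glaze_jar [([315.0, 199.0, 336.0, 229.0], 0.7)]
```

Estimates agree within about 15 mm: plain hub ≈ (0.47, 0.03) with its bar near 60° (click 1), and crank bar near 240° (click 4). That implies 3 clicks. I'll move the wrist camera over the plain wheel, fingers shut, to confirm.

Call:
arm_command --pt "0 0 -0.06 0" --pt "0 0 -0.11 0.1" --pt "-0.05 -0.052 -0.11 0.2" --pt "-0.1 -0.104 -0.11 0.303" --pt "-0.14 -0.146 -0.11 0.303" --pt "-0.18 -0.187 -0.11 0.303" --pt "-0.22 -0.229 -0.11 0.303" --pt "-0.26 -0.27 -0.11 0.303" --pt "-0.3 -0.312 -0.11 0.303" --pt "-0.34 -0.353 -0.11 0.303" --fingers -1

```text
time_s: 2.65
eef_pos: [0.3982, -0.1017, 0.3416]
orientation: [[-0.193, -0.981, 0.001], [-0.981, 0.193, -0.0], [0.0, -0.001, -1.0]]
wrist_force: [0.8, -0.8, -0.1]
opening: 0.0003
```

Call:
arm_command --pt "-0.06 -0.02 0 0" --pt "-0.12 -0.04 0 0" --pt "-0.144 -0.05 0 0" --pt "-0.144 -0.05 0 0" --pt "-0.144 -0.05 0 0"

```text
time_s: 3.28
eef_pos: [0.474, 0.0276, 0.3413]
orientation: [[-0.193, -0.981, -0.0], [-0.981, 0.193, -0.0], [0.0, 0.0, -1.0]]
wrist_force: [0.6, -0.8, 0.0]
opening: 0.0001
```

```bash
python3 - <<'E'
from h import *
K,M=cam('wrist'); im=bot.get_image('wrist'); cv2.imwrite('pics/w1.png',im)
print(bot.read_state()['eef_pos'])
for t in ['plain_hub','plain_bar_tip','plain_wheel']:
    for q in bot.recognise('wrist',t)[:2]:
        b=q['box']; print(t,np.round(b),round(q['conf'],2),onz(K,M,((b[0]+b[2])/2,(b[1]+b[3])/2),.201).round(4))
np.savez('w1.npz',K=K,M=M)
E
```

```text
[0.47395613 0.02738481 0.34134991]
plain_hub [213. 119. 316. 226.] 0.69 [0.4756 0.0175 0.201 ]
plain_bar_tip [214. 118. 315. 228.] 0.69 [0.475  0.0178 0.201 ]
plain_bar_tip [ 46.   2.  63. 112.] 0.31 [0.6017 0.164  0.201 ]
plain_wheel [212. 115. 314. 229.] 0.76 [0.4765 0.0185 0.201 ]
```

View pics/w1.png

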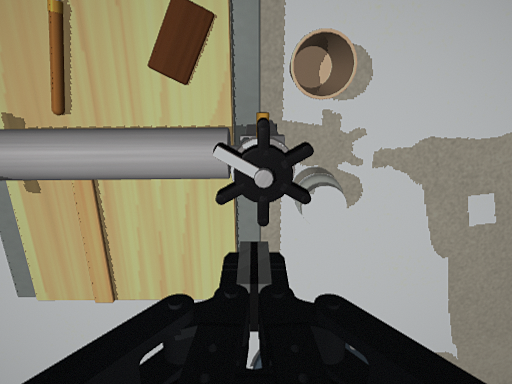

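The wrist view shows the plain wheel hub at about (264,176), with its bar pointing up-left to (214,147), which is 60° or click 1. The cup at (325,63) and jar at (320,190) are well below. Next I shift half-way along the roller to get both wheels in one picture.

Call:
arm_command --pt "-0.06 0 0 0" --pt "-0.12 0 0 0" --pt "-0.18 0 -0.03 0" --pt "-0.18 0 -0.03 0" --pt "-0.18 0 -0.03 0"

```text
time_s: 4.1
eef_pos: [0.5089, 0.2042, 0.371]
orientation: [[-0.193, -0.981, -0.0], [-0.981, 0.193, -0.0], [0.0, 0.0, -1.0]]
wrist_force: [0.0, 0.2, 0.6]
opening: 0.0001
```

```bash
python3 - <<'E'
from h import *
K,M=cam('wrist'); im=bot.get_image('wrist'); cv2.imwrite('pics/w2.png',im); np.savez('w2.npz',K=K,M=M)
for t in ['plain_hub','crank_hub']:
    for q in bot.recognise('wrist',t)[:3]:
        b=q['box']; print(t,np.round(b),round(q['conf'],2),onz(K,M,((b[0]+b[2])/2,(b[1]+b[3])/2),.201).round(4))
# hub fit from w1
from scipy.optimize import least_squares
d=np.load('w1.npz');K,M=d['K'],d['M']
tips=np.array([(264,120),(214,147),(217,202),(264,225),(311,201),(312,149)],float)
def f(p):
    a=p[2]+np.radians(60)*np.arange(6); z=np.full(6,.199);z[1]=.204
    return (proj(K,M,np.c_[p[0]+.05*np.cos(a),p[1]+.05*np.sin(a),z])-tips).ravel()
r=least_squares(f,[.475,.02,np.radians(-11)]);print(r.x[:2],np.degrees(r.x[2]),r.fun.round(1))
print('nut',onz(K,M,(264,178),.21), 'TCP px',proj(K,M,[.47396,.02738,.34135]))
E
```

```text
plain_hub [392. 114. 496. 215.] 0.59 [0.4764 0.021  0.201 ]
crank_hub [ 18. 117. 120. 216.] 0.65 [0.5445 0.3812 0.201 ]
crank_hub [206.   0. 231. 109.] 0.64 [0.6156 0.2148 0.201 ]
[0.47260099 0.01857947] -11.02570952947282 [ 0.3 -1.3 -0.2  2.  -0.4 -0.6 -0.7  1.1 -0.6  0.3  1.5 -1.2]
nut [0.47336864 0.01854437 0.21      ] TCP px [[254.22542293 256.7837716 ]]
```

View pics/w2.png

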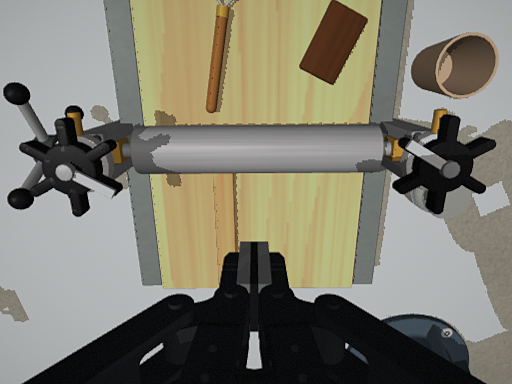

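Both wheels are visible. The plain bar runs from the nut (450,170) up-left, at 60° (click 1). The crank bar runs from (68,170) down-right to (120,203), at 240° (click 4). So exactly 3 clicks are needed. The hub fit gives (0.473, 0.0187) with roller yaw -11°, which matches the tool yaw. I'll take the shut fingertip to the outer side at r = 75 mm and lower it.

Call:
arm_command --pt "0.06 0 0 0" --pt "0.12 0 0 0" --pt "0.18 0 0 0" --pt "0.24 0 0 0" --pt "0.264 0 0.04 0" --pt "0.264 0 0.09 0" --pt "0.264 0 0.14 0" --pt "0.264 0 0.184 0" --pt "0.264 0 0.184 0" --pt "0.264 0 0.184 0"

```text
time_s: 5.5
eef_pos: [0.4587, -0.0549, 0.1889]
orientation: [[-0.194, -0.981, 0.002], [-0.981, 0.194, -0.0], [0.0, -0.002, -1.0]]
wrist_force: [0.0, -0.6, 0.9]
opening: -0.0005
```

```bash
cat > look.py <<'E'
from h import *
import sys
s=bot.read_state(); K,M=cam('wrist'); im=bot.get_image('wrist'); cv2.imwrite(f'pics/{sys.argv[1]}.png',im)
h=np.array([.4728,.0187]); R=np.array(s['orientation']); d=np.array(s['eef_pos'])[:2]-h
print('time',s['time_s'],'tcp rel hub in tool x,y (mm)',(R[:2,:2].T@d*1e3).round(1),'z',s['eef_pos'][2].round(4),'F',np.round(s['wrist_force'],1),'yaw',np.degrees(np.arctan2(R[1,0],R[0,0])).round(1),'q6',s['qpos'][5])
E
python3 look.py w3
```

```text
time 5.5 tcp rel hub in tool x,y (mm) [74.9 -0.4] z 0.1889 F [ 0.  -0.6  0.9] yaw -101.2 q6 88.5699428139456
```

View pics/w3.png

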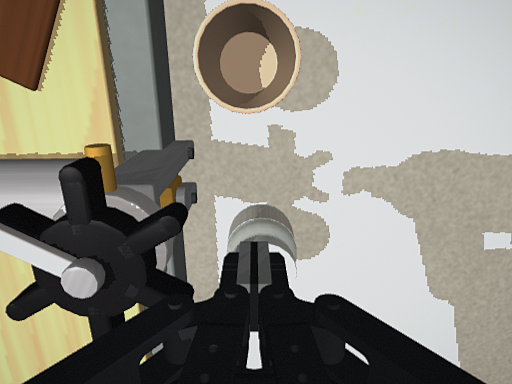

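The tip is level with the wheel at r = 75 mm, outside the gap between the two outer teeth, and hangs above the jar top at (262,230). Now I insert radially to r = 50 mm and check that nothing touches.

Call:
arm_command --pt "-0.01 0 0 0" --pt "-0.018 0 0 0" --pt "-0.025 0 0 0" --pt "-0.025 0 0 0"

```text
time_s: 6.05
eef_pos: [0.463, -0.0292, 0.1874]
orientation: [[-0.192, -0.981, 0.0], [-0.981, 0.192, 0.0], [-0.0, -0.0, -1.0]]
wrist_force: [-0.0, -0.2, 0.8]
opening: -0.0001
```

```bash
python3 look.py w4; python3 -c "
import numpy as np
r=.05
for s in (7,14,21,28,35,42,49,55,60): a=np.radians(s);print(s,[round(r*np.cos(a)-r,4),round(-r*np.sin(a),4),0,round(-s/90,3)])
a=np.radians(60);print([round(.08*np.cos(a)-r,4),round(-.08*np.sin(a),4)])"
```

```text
time 6.05 tcp rel hub in tool x,y (mm) [48.9  0.4] z 0.1874 F [-0.  -0.2  0.8] yaw -101.1 q6 91.706256606362
7 [np.float64(-0.0004), np.float64(-0.0061), 0, -0.078]
14 [np.float64(-0.0015), np.float64(-0.0121), 0, -0.156]
21 [np.float64(-0.0033), np.float64(-0.0179), 0, -0.233]
28 [np.float64(-0.0059), np.float64(-0.0235), 0, -0.311]
35 [np.float64(-0.009), np.float64(-0.0287), 0, -0.389]
42 [np.float64(-0.0128), np.float64(-0.0335), 0, -0.467]
49 [np.float64(-0.0172), np.float64(-0.0377), 0, -0.544]
55 [np.float64(-0.0213), np.float64(-0.041), 0, -0.611]
60 [np.float64(-0.025), np.float64(-0.0433), 0, -0.667]
[np.float64(-0.01), np.float64(-0.0693)]
```

View pics/w4.png

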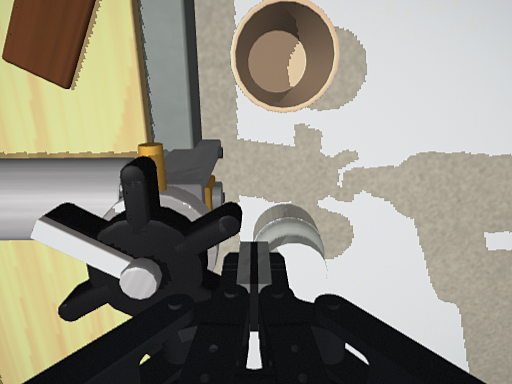

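No contact, and the tip sits in the gap behind the upper-right tooth at (225,220). First flick: a 60° arc.

Call:
arm_command --pt "-0.0004 -0.0061 0 -0.078" --pt "-0.0015 -0.0121 0 -0.156" --pt "-0.0033 -0.0179 0 -0.233" --pt "-0.0059 -0.0235 0 -0.311" --pt "-0.009 -0.0287 0 -0.389" --pt "-0.0128 -0.0335 0 -0.467" --pt "-0.0172 -0.0377 0 -0.544" --pt "-0.0213 -0.041 0 -0.611" --pt "-0.025 -0.0433 0 -0.667" --pt "-0.025 -0.0433 0 -0.667"

```text
time_s: 7.35
eef_pos: [0.5103, -0.0137, 0.1872]
orientation: [[0.753, -0.658, -0.0], [-0.658, -0.753, 0.0], [-0.0, 0.0, -1.0]]
wrist_force: [0.0, -0.6, 0.1]
opening: 0.0002
```

```bash
python3 look.py w5
```

```text
time 7.35 tcp rel hub in tool x,y (mm) [49.5 -0.3] z 0.1872 F [ 0.  -0.6  0.1] yaw -41.1 q6 34.36731213877674
```

View pics/w5.png

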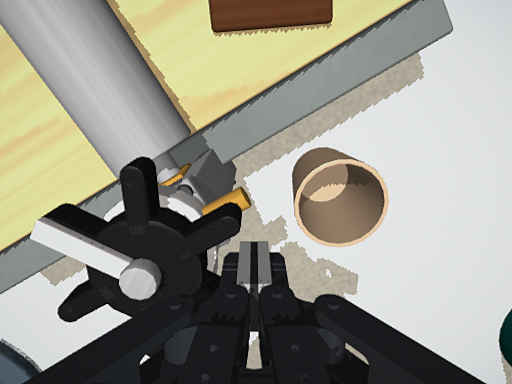

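The wheel advanced exactly one tooth: in the tool-relative view the bar again points up-left from (140,278), which is now 120°, and no force remains. Now I withdraw, swing back at r = 80 mm and re-insert.

Call:
arm_command --pt "0.03 0 0 0" --pt "0.0288 0.0139 0 0.111" --pt "0.0252 0.0274 0 0.222" --pt "0.0193 0.04 0 0.333" --pt "0.0113 0.0514 0 0.444" --pt "0.0014 0.0613 0 0.556" --pt "-0.01 0.0693 0 0.667" --pt "-0.01 0.0693 0 0.667" --pt "-0.025 0.0433 0 0.667" --pt "-0.025 0.0433 0 0.667"

```text
time_s: 8.65
eef_pos: [0.4636, -0.029, 0.1873]
orientation: [[-0.188, -0.982, 0.0], [-0.982, 0.188, 0.0], [-0.0, -0.0, -1.0]]
wrist_force: [1.1, -0.2, -0.2]
opening: -0.0002
```

```bash
python3 look.py w6; python3 -c "
import cv2,numpy as np
a=cv2.imread('pics/w4.png').astype(int);b=cv2.imread('pics/w6.png').astype(int);d=abs(a-b).max(2)
print('wheel region diff w4/w6',d[140:320,30:240].mean(), 'w4/w5 ref',abs(a-cv2.imread('pics/w5.png').astype(int)).max(2)[140:320,30:240].mean())"
```

```text
time 8.65 tcp rel hub in tool x,y (mm) [48.6  0.1] z 0.1873 F [ 1.1 -0.2 -0.2] yaw -100.9 q6 91.53274875690444
wheel region diff w4/w6 21.027460317460317 w4/w5 ref 33.85825396825397
```

View pics/w6.png

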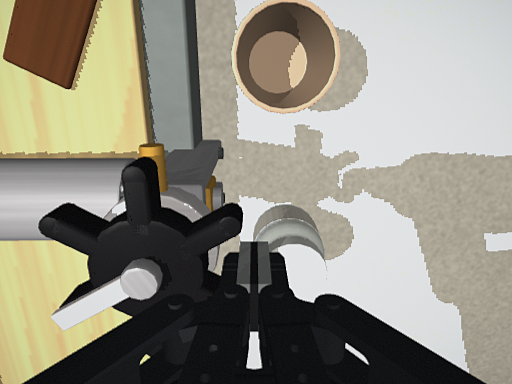

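The bar now points down-left to (60,320), which is click 2 (120°), and the finger is back in the outer gap. Cup and jar have not moved. Second flick and return.

Call:
arm_command --pt "-0.0004 -0.0061 0 -0.078" --pt "-0.0015 -0.0121 0 -0.156" --pt "-0.0033 -0.0179 0 -0.233" --pt "-0.0059 -0.0235 0 -0.311" --pt "-0.009 -0.0287 0 -0.389" --pt "-0.0128 -0.0335 0 -0.467" --pt "-0.0172 -0.0377 0 -0.544" --pt "-0.0213 -0.041 0 -0.611" --pt "-0.025 -0.0433 0 -0.667" --pt "-0.025 -0.0433 0 -0.667"

```text
time_s: 9.95
eef_pos: [0.5105, -0.0142, 0.1872]
orientation: [[0.754, -0.657, -0.0], [-0.657, -0.754, -0.0], [0.0, 0.0, -1.0]]
wrist_force: [-0.2, -0.2, -0.0]
opening: -0.0
```

Call:
arm_command --pt "0.03 0 0 0" --pt "0.0288 0.0139 0 0.111" --pt "0.0252 0.0274 0 0.222" --pt "0.0193 0.04 0 0.333" --pt "0.0113 0.0514 0 0.444" --pt "0.0014 0.0613 0 0.556" --pt "-0.01 0.0693 0 0.667" --pt "-0.01 0.0693 0 0.667" --pt "-0.025 0.0433 0 0.667" --pt "-0.025 0.0433 0 0.667"

```text
time_s: 11.2
eef_pos: [0.4637, -0.0291, 0.1874]
orientation: [[-0.188, -0.982, 0.0], [-0.982, 0.188, 0.0], [-0.0, -0.0, -1.0]]
wrist_force: [-0.5, 0.1, -0.7]
opening: 0.0001
```

```bash
python3 look.py w7
```

```text
time 11.2 tcp rel hub in tool x,y (mm) [48.7 -0. ] z 0.1874 F [-0.5  0.1 -0.7] yaw -100.8 q6 91.49948879677173
```

View pics/w7.png

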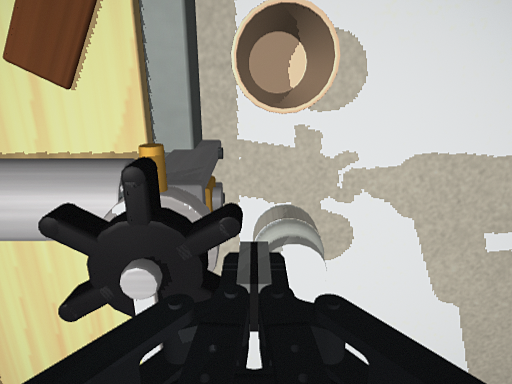

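The bar now points straight down at (145,310), which is click 3 (180°). Third and last flick, then withdraw outward, lift and turn back.

Call:
arm_command --pt "-0.0004 -0.0061 0 -0.078" --pt "-0.0015 -0.0121 0 -0.156" --pt "-0.0033 -0.0179 0 -0.233" --pt "-0.0059 -0.0235 0 -0.311" --pt "-0.009 -0.0287 0 -0.389" --pt "-0.0128 -0.0335 0 -0.467" --pt "-0.0172 -0.0377 0 -0.544" --pt "-0.0213 -0.041 0 -0.611" --pt "-0.025 -0.0433 0 -0.667" --pt "-0.025 -0.0433 0 -0.667"

```text
time_s: 12.5
eef_pos: [0.5105, -0.0142, 0.1872]
orientation: [[0.754, -0.657, -0.0], [-0.657, -0.754, -0.0], [0.0, 0.0, -1.0]]
wrist_force: [-0.9, -0.2, -0.4]
opening: -0.0
```

Call:
arm_command --pt "0.03 0 0 0" --pt "0.04 0 0 0" --pt "0.04 0 -0.05 0.111" --pt "0.04 0 -0.1 0.222" --pt "0.04 0 -0.15 0.333" --pt "0.04 0 -0.2 0.444" --pt "0.02 0.03 -0.2 0.556" --pt "0 0.05 -0.2 0.667" --pt "-0.05 0 -0.2 0.667" --pt "-0.05 0 -0.2 0.667"

```text
time_s: 13.75
eef_pos: [0.4718, 0.0212, 0.3875]
orientation: [[-0.192, -0.981, 0.0], [-0.981, 0.192, 0.0], [-0.0, -0.0, -1.0]]
wrist_force: [0.2, 0.3, 0.7]
opening: -0.0001
```

```bash
python3 look.py w8
```

```text
time 13.75 tcp rel hub in tool x,y (mm) [-2.2  1.5] z 0.3875 F [0.2 0.3 0.7] yaw -101.1 q6 97.95009384734868
```

View pics/w8.png

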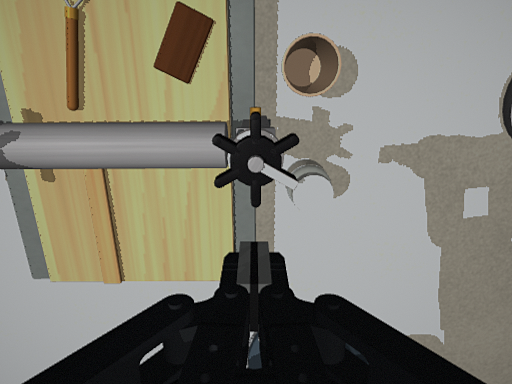

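The bar now points down-right, from the hub (256,163) to (298,187). That is click 4 (240°), the same as the crank wheel, and every tooth sits on a click. The hand is about 180 mm above the wheel, touching nothing.

```bash
python3 -c "
from workcell import bot
print(bot.read_state()['wrist_force']); print(bot.job_done())"
```

```text
[ 1.26602316  0.07402964 -0.04568805]
the job is handed in; nothing more can be done
None
```

I turned the plain-end wheel three clicks anticlockwise, from click 1 (60°) to click 4 (240°), so its bar now points the same way as the crank-end bar. I did it with three separate flicks of the shut fingertip against a tooth, without gripping, then withdrew and lifted clear. The robot's clock read 13.75 s just before I handed the job in.

**Wheel position:** the last wrist picture shows the bar at 240° with every tooth on a click. I checked the wheel with the wrist camera after each flick, and each one moved it exactly one click.

**Surroundings:** the cup, jar, rib and loop tool look unmoved, and the hand is about 0.18 m above the wheel. The readings I took showed about 1 N at most on the wrist.

**Not rechecked:** I did not photograph the crank, the crank-end wheel, the jug or the bowl again at the end, but the arm was never lowered near them.

**Disagreement:** early estimates of the plain hub's position from the two fixed cameras differed by up to about 25 mm. I used the wrist-camera fit instead, and the finger's clear fit in the gaps bore it out. The side camera first put the crank bar at 226°, but the scene camera (242°) and the wrist picture both gave 240°.

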